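Heft the screw tins and hold up the fullest

TASK

The three identical tins in the wooden rack are shut, and only their weight tells which one is full of screws: from the robot's left to its right, lift each tin clear of the rack to feel its weight, setting it gently back upright, all the way down in its own well, before you try the next. Finish while holding the heaviest tin up, upright and still, with its foot at least 15 cm above the bench top and the other two standing in their own wells; do not tip or drop a tin, and leave the things lying round the rack where they are.

Things in the scene. Friction and masses are not known exactly. Their poses are not given: they have to be found in the camera images.
- rack: plywood tin rack fixed to the bench, 100 mm (its x) by 330 mm (its y) by 17 mm high, flat on top, with three round wells in a row along its y axis, 105 mm apart; origin at the middle of its underside on the bench top. Its +y end is the left end as seen from the robot; it is turned up to 0.35 rad either way.
- tin_left_center (a point): centre (half-way up, on the axis) of the left tin, at the rack's +y end: one of three identical closed round tins of bare metal, with a blank paper band, 56 mm in diameter (57.6 mm at the lid's skirt, the top 14 mm) and 72 mm tall; grip it round the body here or up to 12 mm higher. In its well the tin's foot is 5 mm and its top 77 mm above the bench.
- tin_middle_center (a point): centre (half-way up, on the axis) of the middle tin, between the two others: one of three identical closed round tins of bare metal, with a blank paper band, 56 mm in diameter (57.6 mm at the lid's skirt, the top 14 mm) and 72 mm tall; grip it round the body here or up to 12 mm higher. In its well the tin's foot is 5 mm and its top 77 mm above the bench.
- tin_right_center (a point): centre (half-way up, on the axis) of the right tin, at the rack's -y end: one of three identical closed round tins of bare metal, with a blank paper band, 56 mm in diameter (57.6 mm at the lid's skirt, the top 14 mm) and 72 mm tall; grip it round the body here or up to 12 mm higher. In its well the tin's foot is 5 mm and its top 77 mm above the bench.
- tin_left: the left tin itself; origin at the middle of its underside, z up along its axis. The lid does not come off. Each tin with its contents weighs 0.25 to 0.7 kg; the heaviest, which may be any of the three, weighs at least 0.2 kg more than either other. The screws can shift a little inside.
- tin_middle: the middle tin itself; origin at the middle of its underside, z up along its axis. The lid does not come off. Each tin with its contents weighs 0.25 to 0.7 kg; the heaviest, which may be any of the three, weighs at least 0.2 kg more than either other. The screws can shift a little inside.
- tin_right: the right tin itself; origin at the middle of its underside, z up along its axis. The lid does not come off. Each tin with its contents weighs 0.25 to 0.7 kg; the heaviest, which may be any of the three, weighs at least 0.2 kg more than either other. The screws can shift a little inside.
- well_left (a point): centre of the floor of the left tin's well, 5 mm above the bench; the well is a round hole 64 mm in diameter through the rack's 7 mm top board, whose top lies 12 mm above this point, so a 56 mm tin stands in it with 4 mm of play all round. A seated tin's centre is 36 mm above this point.
- well_middle (a point): centre of the floor of the middle tin's well, 5 mm above the bench; the well is a round hole 64 mm in diameter through the rack's 7 mm top board, whose top lies 12 mm above this point, so a 56 mm tin stands in it with 4 mm of play all round. A seated tin's centre is 36 mm above this point.
- well_right (a point): centre of the floor of the right tin's well, 5 mm above the bench; the well is a round hole 64 mm in diameter through the rack's 7 mm top board, whose top lies 12 mm above this point, so a 56 mm tin stands in it with 4 mm of play all round. A seated tin's centre is 36 mm above this point.
- hole_plug_3: round wooden plug cut out by a hole saw, 34 mm across and 28 mm tall, standing in front of the rack; origin at the middle of its underside. Leave it alone.
- carpenter_pencil: red carpenter's pencil lying flat in front of the rack, about 165 mm long and 8 mm thick; origin at its middle, on the bench. Leave it alone.
- nail_jar: clear screw-top jar of nails with a black lid, 62 mm across and 80 mm tall, standing behind the rack; origin at the middle of its underside. Leave it alone.
- marker: white marker pen with a black cap, lying behind the rack, 135 mm long and 16 mm thick; origin under its middle. Leave it alone.
- screwdriver: screwdriver with a red handle lying behind the rack, 182 mm long, handle 26 mm thick; origin under its middle. Leave it alone.
There are look-alikes about, which are no part of the job. What is shaped like the tin_middle but turquoise is not meant.

How it is judged (in metres and radians):
On the way, in this order (a step that is already met when the one before it is completed fails the run):
1. the left tin is lifted clear of the rack while the other two stand in their own wells (z of tin_left_center in the frame of well_left above 0.06 m and contact force between the fingers and tin_left above 1 N and z of tin_middle_center in the frame of well_middle below 0.04 m and horizontal distance between tin_middle_center and well_middle below 0.008 m and angle between each of tin_middle, tin_right's own z axis and vertical below 0.1 rad and z of tin_right_center in the frame of well_right below 0.04 m and horizontal distance between tin_right_center and well_right below 0.008 m), for 0.2 s.
2. the middle tin is lifted clear of the rack while the other two stand in their own wells (z of tin_middle_center in the frame of well_middle above 0.06 m and contact force between the fingers and tin_middle above 1 N and z of tin_left_center in the frame of well_left below 0.04 m and horizontal distance between tin_left_center and well_left below 0.008 m and angle between each of tin_left, tin_right's own z axis and vertical below 0.1 rad and z of tin_right_center in the frame of well_right below 0.04 m and horizontal distance between tin_right_center and well_right below 0.008 m), for 0.2 s.
3. the right tin is lifted clear of the rack while the other two stand in their own wells (z of tin_right_center in the frame of well_right above 0.06 m and contact force between the fingers and tin_right above 1 N and z of tin_left_center in the frame of well_left below 0.04 m and horizontal distance between tin_left_center and well_left below 0.008 m and angle between each of tin_left, tin_middle's own z axis and vertical below 0.1 rad and z of tin_middle_center in the frame of well_middle below 0.04 m and horizontal distance between tin_middle_center and well_middle below 0.008 m), for 0.2 s.
At the end, for the whole second after the job is handed in: The heaviest tin is held still by the fingers, upright within 14 degrees, its centre over 180 mm above the bench; both others (each bearing on the rack with under 4.6 N) are let go, upright in their own wells, centres within 8 mm of the well's axis and 4 mm of seated height (((height (world z) of tin_left_center above 0.18 m and angle between tin_left's own z axis and vertical below 0.25 rad and contact force between the fingers and tin_left above 2 N and linear speed of each of tin_left, tin_middle, tin_right below 0.05 m/s and contact force between tin_left and rack below 0.1 N and z of tin_middle_center in the frame of well_middle below 0.04 m and horizontal distance between tin_middle_center and well_middle below 0.008 m and angle between each of tin_middle, tin_right's own z axis and vertical below 0.1 rad and contact force between each of tin_middle, tin_right and rack below 4.6 N and contact force between each of the arm, the fingers and tin_middle below 0.2 N and z of tin_right_center in the frame of well_right below 0.04 m and horizontal distance between tin_right_center and well_right below 0.008 m and contact force between each of the arm, the fingers and tin_right below 0.2 N) or (height (world z) of tin_middle_center above 0.18 m and angle between tin_middle's own z axis and vertical below 0.25 rad and contact force between the fingers and tin_middle above 2 N and linear speed of each of tin_middle, tin_left, tin_right below 0.05 m/s and contact force between tin_middle and rack below 0.1 N and z of tin_left_center in the frame of well_left below 0.04 m and horizontal distance between tin_left_center and well_left below 0.008 m and angle between each of tin_left, tin_right's own z axis and vertical below 0.1 rad and contact force between each of tin_left, tin_right and rack below 4.6 N and contact force between each of the arm, the fingers and tin_left below 0.2 N and z of tin_right_center in the frame of well_right below 0.04 m and horizontal distance between tin_right_center and well_right below 0.008 m and contact force between each of the arm, the fingers and tin_right below 0.2 N) or (height (world z) of tin_right_center above 0.18 m and angle between tin_right's own z axis and vertical below 0.25 rad and contact force between the fingers and tin_right above 2 N and linear speed of each of tin_right, tin_left, tin_middle below 0.05 m/s and contact force between tin_right and rack below 0.1 N and z of tin_left_center in the frame of well_left below 0.04 m and horizontal distance between tin_left_center and well_left below 0.008 m and angle between each of tin_left, tin_middle's own z axis and vertical below 0.1 rad and contact force between each of tin_left, tin_middle and rack below 4.6 N and contact force between each of the arm, the fingers and tin_left below 0.2 N and z of tin_middle_center in the frame of well_middle below 0.04 m and horizontal distance between tin_middle_center and well_middle below 0.008 m and contact force between each of the arm, the fingers and tin_middle below 0.2 N))); the arm keeps its last pose, push and grip.
It fails at once if a tin is tipped over by more than about 35 degrees (angle between any of tin_left, tin_middle, tin_right's own z axis and vertical above 0.6 rad).
It fails at once if a tin is dropped: falling freely with its foot more than 12 mm above the floor of its well ((z of tin_left_center in the frame of well_left above 0.048 m and contact force between the fingers and tin_left below 0.05 N and linear speed of tin_left above 0.2 m/s) or (z of tin_middle_center in the frame of well_middle above 0.048 m and contact force between the fingers and tin_middle below 0.05 N and linear speed of tin_middle above 0.2 m/s) or (z of tin_right_center in the frame of well_right above 0.048 m and contact force between the fingers and tin_right below 0.05 N and linear speed of tin_right above 0.2 m/s)).
It fails at once if one of the things lying round the rack is moved by more than 30 mm (distance of any of hole_plug_3, carpenter_pencil, nail_jar, marker, screwdriver from where it was at the start of the episode above 0.03 m).
It also fails if it takes over 69 s, if anything falls off the work surface, if the arm or the gripper's body presses on something with over 40 N, if the wrist force passes 120 N, or if a joint passes its speed limit or range.

ROBOT

A 6-joint arm with a two-finger parallel gripper is mounted at the origin on a cart in front of the work surface, level with it; the furniture and walls round the work are solid. World frame = base frame: x ahead of the robot, y to its left, z up, the work surface at z = 0. Lengths are in mm, angles in rad, forces in N, time in s.
With the tool pointing down it reaches from about 325 to 875 mm from the base axis. Payload 4.4 kg.
Tool frame: the origin (TCP) lies at the very end of the fingers, on their centre line; the grasp point (between the pads) lies 19 mm behind it; z points along the fingers, y is the direction in which the jaws open and shut (so a half turn about z gives the same grasp; the last joint's range is limited). The gripper opens to 85 mm and grips with 20 to 120 N. Pads are 22 mm wide; open, the fingers measure 114 mm over their backs; the gripper's body (76 mm by 85 mm) begins 54 mm behind the grasp point. The pads swing forward as they close: fully open they stand 13 mm farther back than shut.
Start: joints at [1.036, 0.207, 1.542, -0, 1.393, -0.15], TCP at [215.316, 533.166, 231.282] pointing down, gripper open.
Joint ranges: [-2.73, 2.73], [-0.86, 2.22], [0.23, 2.46], [-1.11, 4.25], [0.08, 2.63], [-2.82, 2.82]. Speed limits (rad/s): [2.79, 2.79, 3.14, 3.14, 3.14, 3.14].

INTERFACE

Orientations are given as a unit quaternion [x, y, z, w].
In Python, from station import observe, viewer, hand_in gives the robot as it stands. The module is installed in compiled form; this text tells all that it offers.
- The arm moves only by the shell command python3 -m creep 'ROWS' [FORCE]. ROWS is JSON, a list of rows, each an object of numbers: "tx", "ty", "tz": the shift along the tool's x, y, z in m; "spin": the turn about the tool's z in rad; "hand": the opening, from 0 (shut) to 1 (fully open). A call has exactly 10 rows; each row is the pose to reach, as a shift and turn from the pose commanded when the call began, along the tool's axes at that moment; what a row does not reach only later rows make up. A row lasts 1/8 s, in which the tool goes at most 62.5 mm and 10.7 degrees, less where a joint would pass 70% of its speed; a pose out of reach is approached as far as the arm can. A call with a gripper value outside its range is refused whole. The fingers move at their own pace and stop on an object; FORCE is the grip in N (left out, the last holds). Time passes only in rows, so rows that repeat a pose let the fingers close, or fill a call up. It gives the time, the measured TCP pose, the force and the opening at its end, in the units of the state.
- observe(): the state, without advancing time (a new reading comes with each control period).
- viewer.capture(name): name is "scene" or "top" or "wrist"; returns a dict with "img" (420x560x3 uint8, blue, green, red), "vfov" (degrees; the focal length in pixels is half the picture's height over the tangent of half this angle, whatever the lens; pixels are square), "cx", "cy" (the principal point, pixels), "origin" and "rotation" of the camera in the world. Camera axes: x right, y up, looking along -z (the intrinsics and any distortion apply to the point x, -y, -z); pixel columns grow to the right and rows downward; lengths in mm; the calibration is good to about 2 mm. The wrist camera is an equidistant fisheye: a pixel r from the principal point sees the ray r / f radians off the axis. A picture is of the moment at which its call begins. There is no depth.
- hand_in(): hands the job in, once; it reports no verdict.
The state is a dict: "time": time; "qpos": joint angles; "qvel": joint speeds; "joint_torque": joint torques, N m; "eef_pos": TCP position; "tcp_rot": TCP orientation; "wrist_force": force on the tool from outside, world axes, zero at the start; "ft_torque": the same for the moment, N m; "width": finger opening in mm.
Only numpy, scipy, OpenCV 4.12 (cv2) and the standard library are available. Lean on these libraries where they do the work, as an engineer would, in place of code of your own. Each camera call takes 0.05 s, during which the arm holds its last target.

## Working session

There is one attempt and no reset: what is moved stays moved. The work goes in short steps, Python scripts to look and compute and a shell command to move; the robot and the scene stay as the last step left them, time stands still between calls to the robot, and variables do not carry over. Pictures are saved under pics/ and viewed, and the job is handed in when it is done.

```bash
mkdir -p pics
python3 - <<'E'
from station import observe, viewer
import cv2,json
s=observe();print({k:(v if not hasattr(v,'tolist') else v.tolist()) for k,v in s.items()})
for n in("scene","top"):
    c=viewer.capture(n);cv2.imwrite(f"pics/{n}0.png",c["img"]);print(n,{k:v for k,v in c.items() if k!="img"})
E
```

```text
{'time': 0.0, 'qpos': [1.0365095971968867, 0.2074204627975153, 1.5429539489296058, -1.0029926087233138e-05, 1.3934893786402722, -0.15049144048595742], 'qvel': [-0.0008709435022558093, -0.00013773983639115176, -8.780816789111016e-05, -0.002719733315571857, -0.0015858801239913593, -0.0015764847528150808], 'joint_torque': [0.0003549738448782591, -38.30353260040283, -29.159987568855286, -0.00010184858183492906, 0.010392138501629233, -1.277352708939361e-05], 'eef_pos': [214.92579701731617, 532.5105502509086, 230.1254927177857], 'tcp_rot': [0.190721052029691, 0.9816436169880183, -0.0010713113527983746, -0.00037660503739918007], 'wrist_force': [-0.4225692225902687, -0.26089189152925485, -0.1623134141968125], 'ft_torque': [0.03813640300131158, -0.014018567035747173, 0.00402767769968355], 'width': 85.32022446733862}
scene {'vfov': 46.04946701888527, 'cx': 270.88588591819155, 'cy': 206.78805013421004, 'origin': array([ -87.8046572 , -592.22396867,  622.6340077 ]), 'rotation': array([ 0.44225942, -0.1808955 , -0.32052326,  0.81789258])}
top {'vfov': 42.37453681584387, 'cx': 285.50555884972295, 'cy': 204.29323942289093, 'origin': array([ 416.99220899,   16.62487587, 1063.89255074]), 'rotation': array([ 0.03277131, -0.04396329, -0.69792467,  0.71406892])}
```

View pics/scene0.png

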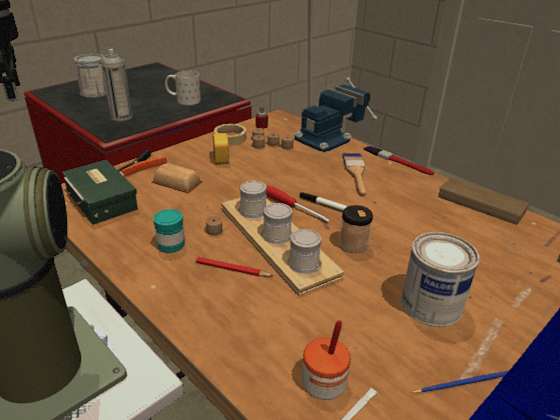

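View pics/top0.png

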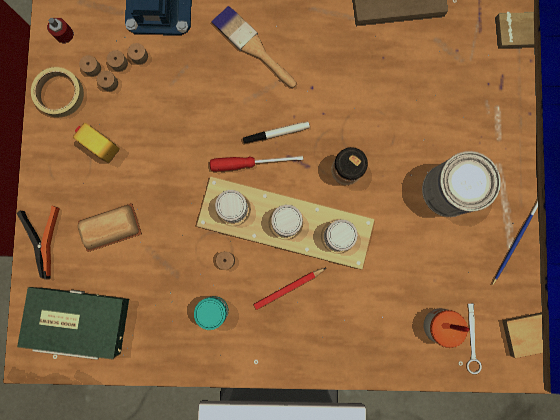

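The top view shows three tin lids at about (232,206), (287,221) and (341,236). The rack corners are near (208,178), (374,218), (362,268) and (196,228). The plug is at (224,260), the pencil at (290,288) and the jar at (351,163). I'll zoom in to measure precisely.

```bash
cat > h.py <<'E'
import numpy as np,cv2
from scipy.spatial.transform import Rotation as R
def f(c): return 210/np.tan(np.radians(c["vfov"])/2)
def back(c,uv,z):
    d=np.array([(uv[0]-c["cx"])/f(c),-(uv[1]-c["cy"])/f(c),-1.])
    d=R.from_quat(c["rotation"]).apply(d);o=np.asarray(c["origin"])
    return o+d*(z-o[2])/d[2]
def proj(c,P):
    p=R.from_quat(c["rotation"]).inv().apply(np.atleast_2d(P)-np.asarray(c["origin"]))
    return np.c_[c["cx"]-f(c)*p[:,0]/p[:,2],c["cy"]+f(c)*p[:,1]/p[:,2]]
E
python3 - <<'E'
from h import *
from station import viewer
import pickle
T=viewer.capture("top");S=viewer.capture("scene");pickle.dump((T,S),open("ts.pkl","wb"))
L=[back(T,p,77) for p in((232,206),(287,221),(341,236))]
for p in L:print(p.round(1))
print(np.linalg.norm(L[0]-L[1]),np.linalg.norm(L[2]-L[1]))
C=[back(T,p,17) for p in((208,178),(374,218),(362,268),(196,228))]
for p in C:print(p.round(1))
print(np.mean(C,0),[np.linalg.norm(C[i]-C[i-1]).round(1) for i in range(4)])
d=C[0]+C[3]-C[1]-C[2];print(np.arctan2(-d[0],d[1]))
cv2.imwrite("pics/topz.png",cv2.resize(T["img"][165:285,185:385],None,fx=4,fy=4,interpolation=cv2.INTER_CUBIC))
cv2.imwrite("pics/scz.png",cv2.resize(S["img"][170:295,210:360],None,fx=4,fy=4,interpolation=cv2.INTER_CUBIC))
E
```

```text
[519.3  99.9  77. ]
[494.1  -1.2  77. ]
[ 469.  -100.3   77. ]
104.2577681817534 102.23157508762266
[579.3 153.5  17. ]
[ 508.6 -171.3   17. ]
[ 411.5 -148.6   17. ]
[481.2 172.9  17. ]
[495.14156144   1.63404013  17.        ] [np.float64(100.0), np.float64(332.4), np.float64(99.7), np.float64(329.0)]
-0.2137783786416121
```

View pics/topz.png

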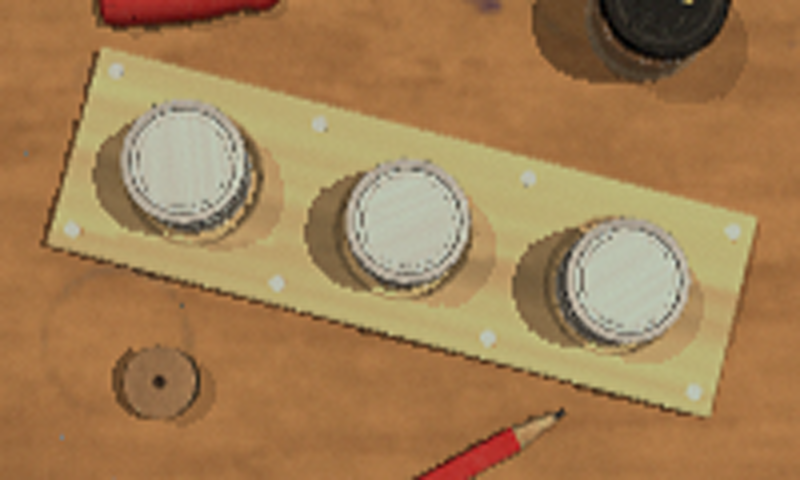

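View pics/scz.png

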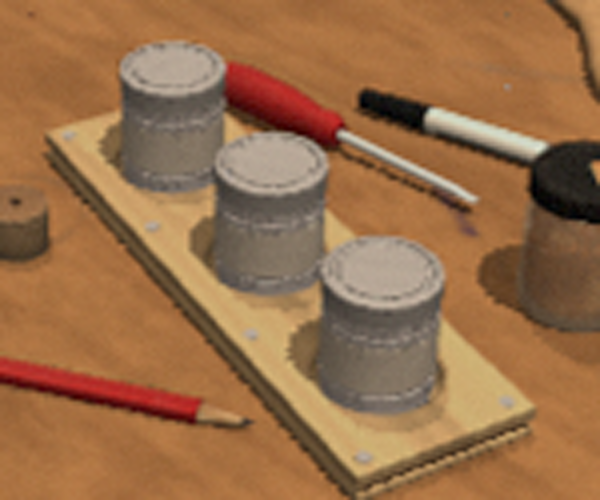

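Run:
```python
from h import *
import pickle
T,S=pickle.load(open("ts.pkl","rb"))
t=lambda p:((p[0]+.5)/4-.5+185,(p[1]+.5)/4-.5+165)
s=lambda p:((p[0]+.5)/4-.5+210,(p[1]+.5)/4-.5+170)
L=np.array([back(T,t(p),77) for p in((185,161),(408,221),(627,281))])
M=np.array([back(S,s(p),77) for p in((173,70),(271,160),(382,272))])
print(L.round(1),M.round(1))
for A in(L,M):
    d=A[0]-A[2];print(A.mean(0).round(1),np.linalg.norm(d),np.arctan2(-d[0],d[1]))
C=np.array([back(T,t(p),17) for p in((99,48),(757,217),(710,416),(45,244))])
D=np.array([back(S,s(p),17) for p in((47,133),(536,410),(360,486))])
print(C.round(1),C.mean(0),D.round(1), (D[0]+D[1])/2)
d=D[0]-D[2];print(np.arctan2(-d[0],d[1]),np.linalg.norm(d))
d=C[0]+C[3]-C[1]-C[2];print(np.arctan2(-d[0],d[1]),np.linalg.norm(d)/2)
```

```text
[[ 5.213e+02  1.021e+02  7.700e+01]
 [ 4.962e+02 -5.000e-01  7.700e+01]
 [ 4.711e+02 -1.010e+02  7.700e+01]] [[ 518.7  101.    77. ]
 [ 496.5    1.4   77. ]
 [ 469.1 -101.6   77. ]]
[4.962e+02 2.000e-01 7.700e+01] 209.17925740546863 -0.24256045485117414
[4.948e+02 2.000e-01 7.700e+01] 208.5859338990683 -0.2398905434091574
[[ 582.   150.9   17. ]
 [ 506.9 -171.1   17. ]
 [ 410.3 -148.8   17. ]
 [ 485.8  173.4   17. ]] [496.2555104    1.09338725  17.        ] [[ 485.5  172.5   17. ]
 [ 504.9 -171.4   17. ]
 [ 406.3 -151.8   17. ]] [495.18719687   0.53055406  17.        ]
-0.23948237492384242 333.7527015150982
-0.22961734932037092 330.78759465003543
```

Both cameras agree within about 2 mm: the rack centre is at about (495.7, 0.6), yaw −0.237, and the 105 mm spacing checks out. I'll grip with the jaws along the rack's y, which leaves about 19 mm clear of the neighbouring tins. Next I'll work out the approach.

```bash
cat >> h.py <<'E'
RC=np.array([495.7,0.6]);YAW=-0.237
e=np.array([-np.sin(YAW),np.cos(YAW)])
W=dict(l=RC+105*e,m=RC,r=RC-105*e)
def go(x,y,z):
    from station import observe
    s=observe();r=R.from_quat(s["tcp_rot"]);Q=r.as_matrix()
    d=Q.T@(np.array([x,y,z])-s["eef_pos"])/1000
    want=np.array([e[0],e[1],0]);w=Q.T@want
    print("t",s["time"],"pos",np.round(s["eef_pos"],1),"F",np.round(s["wrist_force"],2),"w",round(s["width"],1),"tilt",round(np.degrees(np.arccos(-Q[2,2])),2))
    print("shift",d.round(4),"spin",round(np.arctan2(-w[0],w[1]),4))
E
python3 -c "
from h import *
print(W);go(*W['l'],150)"
```

```text
{'l': array([520.35269246, 102.66490462]), 'm': array([495.7,   0.6]), 'r': array([ 471.04730754, -101.46490462])}
t 0.2 pos [215.1 532.8 230.5] F [ 0.69 -0.24  0.8 ] w 85.3 tilt 0.08
shift [-0.4441 -0.2844  0.0809] spin -0.1468
```

```bash
python3 -m creep '[{"tx":-0.044,"ty":-0.028,"tz":0.008,"spin":-0.015,"hand":1},{"tx":-0.095,"ty":-0.061,"tz":0.017,"spin":-0.03,"hand":1},{"tx":-0.145,"ty":-0.093,"tz":0.026,"spin":-0.05,"hand":1},{"tx":-0.195,"ty":-0.125,"tz":0.035,"spin":-0.065,"hand":1},{"tx":-0.245,"ty":-0.157,"tz":0.045,"spin":-0.08,"hand":1},{"tx":-0.295,"ty":-0.189,"tz":0.054,"spin":-0.1,"hand":1},{"tx":-0.345,"ty":-0.221,"tz":0.063,"spin":-0.12,"hand":1},{"tx":-0.395,"ty":-0.253,"tz":0.072,"spin":-0.135,"hand":1},{"tx":-0.425,"ty":-0.272,"tz":0.078,"spin":-0.147,"hand":1},{"tx":-0.444,"ty":-0.284,"tz":0.081,"spin":-0.147,"hand":1}]' 40
python3 -c "
from h import *
from station import viewer
c=viewer.capture('wrist');cv2.imwrite('pics/w1.png',c['img']);print({k:v for k,v in c.items() if k!='img'})
go(*W['l'],27)"
```

```text
time: 1.45
eef_pos: [521.2, 102.0, 149.7]
tcp_rot: [0.119, 0.993, 0.0, -0.0]
wrist_force: [0.4, 0.9, 0.4]
width: 85.5
{'vfov': 65.70646984690485, 'cx': 277.9064837837147, 'cy': 208.445652467796, 'origin': array([441.65824584, 120.95787107, 292.74077357]), 'rotation': array([-0.12759611, -0.09944757,  0.61008124,  0.77564831])}
t 1.5 pos [522.5 100.4 149.7] F [ 2.67 -1.44 -0.44] w 85.8 tilt 0.1
shift [0.0028 0.0018 0.1227] spin -0.0025
```

View pics/w1.png

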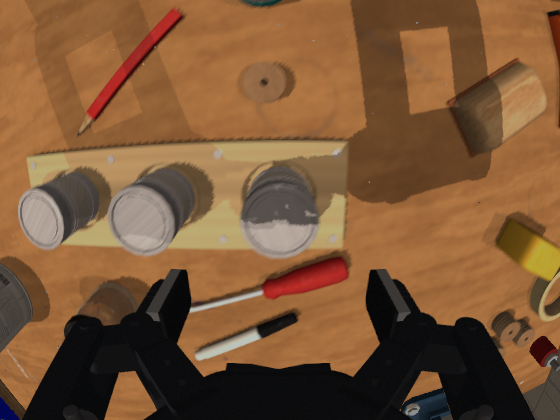

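The wrist view shows the left tin at (280,215), centred between the fingers (column about 277). The area under the jaws is clear. I'll descend straight down.

```bash
python3 -m creep '[{"tz":0.01,"hand":1},{"tz":0.03,"hand":1},{"tz":0.05,"hand":1},{"tz":0.07,"hand":1},{"tz":0.09,"hand":1},{"tz":0.105,"hand":1},{"tz":0.115,"hand":1},{"tz":0.123,"hand":1},{"tz":0.123,"hand":1},{"tz":0.123,"hand":1}]'
python3 -c "
from h import *
from station import viewer
c=viewer.capture('scene');cv2.imwrite('pics/s2.png',cv2.resize(c['img'][120:320,180:400],None,fx=3,fy=3))
go(*W['l'],27)"
```

```text
t 1.55 pos [521.5 102.2 149.9] F [ 0.54 -0.17 -0.52] w 85.4 tilt 0.02
shift [0.0012 0.0002 0.1229] spin -0.0024validation failed for argument at $[0]...
```

View pics/s2.png

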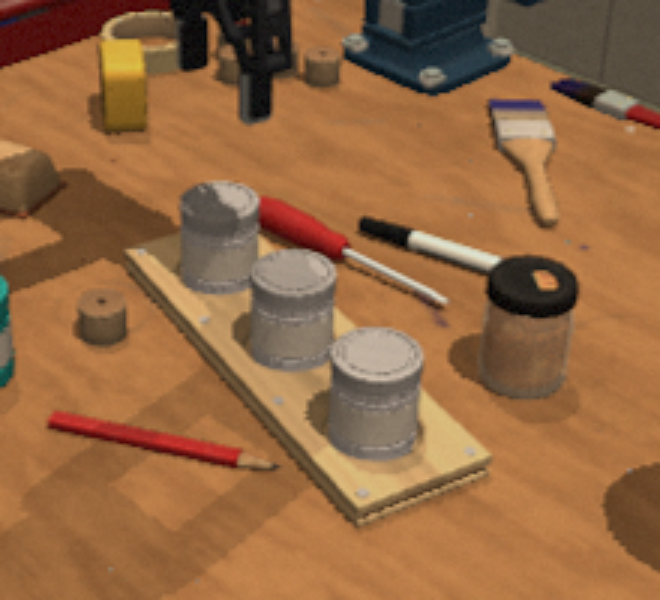

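The picture shows the hand still above the left tin. The call was refused because every row needs all its fields.

```bash
python3 -m creep '[{"tx":0.001,"ty":0,"tz":0.01,"spin":0,"hand":1},{"tx":0.001,"ty":0,"tz":0.03,"spin":0,"hand":1},{"tx":0.001,"ty":0,"tz":0.05,"spin":0,"hand":1},{"tx":0.001,"ty":0,"tz":0.07,"spin":0,"hand":1},{"tx":0.001,"ty":0,"tz":0.09,"spin":0,"hand":1},{"tx":0.001,"ty":0,"tz":0.105,"spin":0,"hand":1},{"tx":0.001,"ty":0,"tz":0.115,"spin":0,"hand":1},{"tx":0.001,"ty":0,"tz":0.123,"spin":0,"hand":1},{"tx":0.001,"ty":0,"tz":0.123,"spin":0,"hand":1},{"tx":0.001,"ty":0,"tz":0.123,"spin":0,"hand":1}]'
python3 -c "
from h import *
from station import viewer
c=viewer.capture('scene');cv2.imwrite('pics/s3.png',cv2.resize(c['img'][120:320,180:400],None,fx=3,fy=3))
c=viewer.capture('wrist');cv2.imwrite('pics/w3.png',c['img'])
go(*W['l'],27)"
```

```text
time: 2.8
eef_pos: [520.3, 103.8, 27.8]
tcp_rot: [0.118, 0.993, 0.0, 0.001]
wrist_force: [0.8, 0.2, -0.3]
width: 85.6
t 2.9 pos [520.4 103.8  27.9] F [-0.15  0.5   0.04] w 85.3 tilt 0.08
shift [-0.0003 -0.0011  0.0009] spin 0.0001
```

View pics/s3.png

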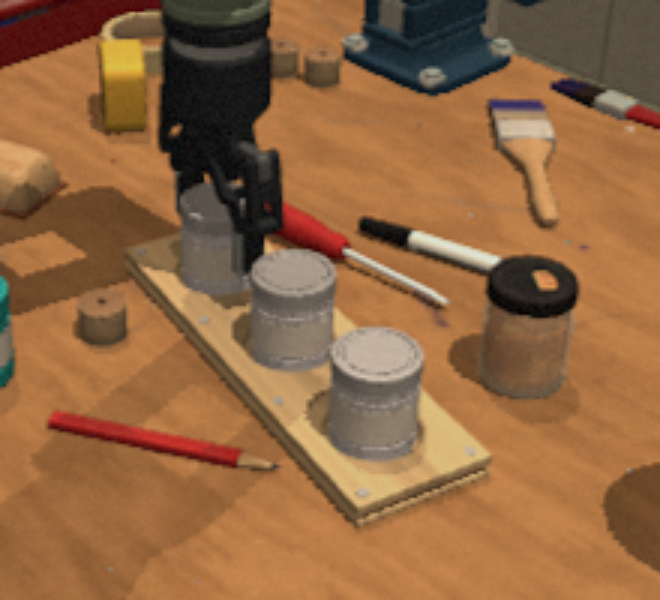

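View pics/w3.png

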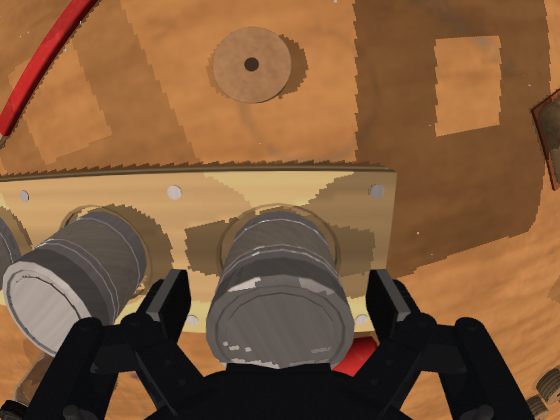

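The tin stands between the open fingers, at about (280,290) in the wrist view, with room on both sides. Closing now.

```bash
python3 -m creep '[{"tx":0,"ty":-0.001,"tz":0,"spin":0,"hand":0.7},{"tx":0,"ty":-0.001,"tz":0,"spin":0,"hand":0.6},{"tx":0,"ty":-0.001,"tz":0,"spin":0,"hand":0.5},{"tx":0,"ty":-0.001,"tz":0,"spin":0,"hand":0.4},{"tx":0,"ty":-0.001,"tz":0,"spin":0,"hand":0.3},{"tx":0,"ty":-0.001,"tz":0,"spin":0,"hand":0.2},{"tx":0,"ty":-0.001,"tz":0,"spin":0,"hand":0.2},{"tx":0,"ty":-0.001,"tz":0,"spin":0,"hand":0.2},{"tx":0,"ty":-0.001,"tz":0,"spin":0,"hand":0.2},{"tx":0,"ty":-0.001,"tz":0,"spin":0,"hand":0.2}]' 60
python3 -c "
from h import *
go(*W['l'],27)"
```

```text
time: 4.15
eef_pos: [520.2, 103.1, 28.0]
tcp_rot: [0.118, 0.993, 0.0, 0.001]
wrist_force: [0.3, 2.2, 4.9]
width: 54.6
t 4.15 pos [520.2 103.1  28. ] F [0.32 2.21 4.86] w 54.6 tilt 0.09
shift [-0.0002 -0.0004  0.001 ] spin -0.0
```

```bash
python3 -m creep '[{"tx":0,"ty":0,"tz":-0.005,"spin":0,"hand":0.2},{"tx":0,"ty":0,"tz":-0.015,"spin":0,"hand":0.2},{"tx":0,"ty":0,"tz":-0.03,"spin":0,"hand":0.2},{"tx":0,"ty":0,"tz":-0.045,"spin":0,"hand":0.2},{"tx":0,"ty":0,"tz":-0.055,"spin":0,"hand":0.2},{"tx":0,"ty":0,"tz":-0.06,"spin":0,"hand":0.2},{"tx":0,"ty":0,"tz":-0.06,"spin":0,"hand":0.2},{"tx":0,"ty":0,"tz":-0.06,"spin":0,"hand":0.2},{"tx":0,"ty":0,"tz":-0.06,"spin":0,"hand":0.2},{"tx":0,"ty":0,"tz":-0.06,"spin":0,"hand":0.2}]'
python3 -c "
from h import *
from station import viewer,observe
for i in range(3):
  c=viewer.capture('scene');s=observe();print(s['wrist_force'],s['joint_torque'][1:3])
cv2.imwrite('pics/s4.png',cv2.resize(c['img'][120:320,180:400],None,fx=3,fy=3))
c=viewer.capture('wrist');cv2.imwrite('pics/w4.png',c['img'])
go(*W['l'],27)"
```

```text
time: 5.4
eef_pos: [519.2, 102.8, 86.9]
tcp_rot: [0.118, 0.993, -0.0, -0.0]
wrist_force: [0.3, -0.2, -6.0]
width: 54.7
[ 0.46117656 -1.0618428  -6.30223362] [-39.85153556 -26.84677541]
[ 0.1423725  -0.19869165 -6.01360129] [-39.83961225 -26.84908748]
[ 0.26951646  0.5521128  -6.0814223 ] [-39.83434796 -26.85556948]
t 5.6 pos [519.4 102.8  87.2] F [-0.04 -1.02 -5.26] w 54.7 tilt 0.01
shift [-0.001   0.0001  0.0602] spin 0.0002
```

View pics/s4.png

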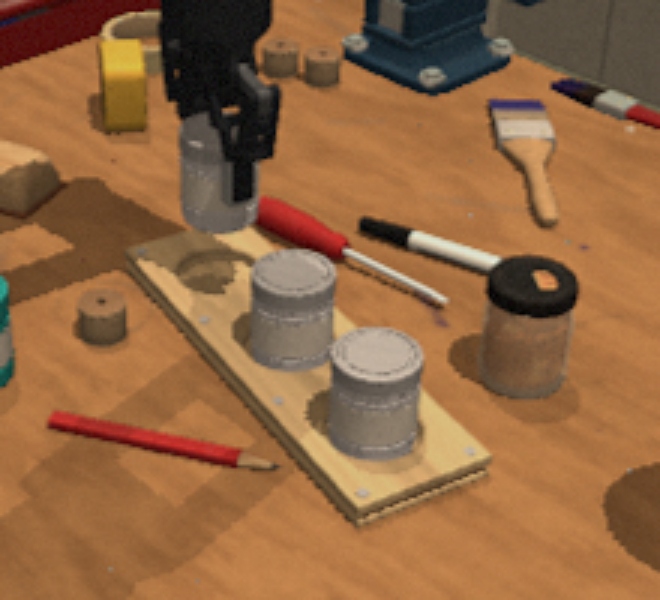

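View pics/w4.png

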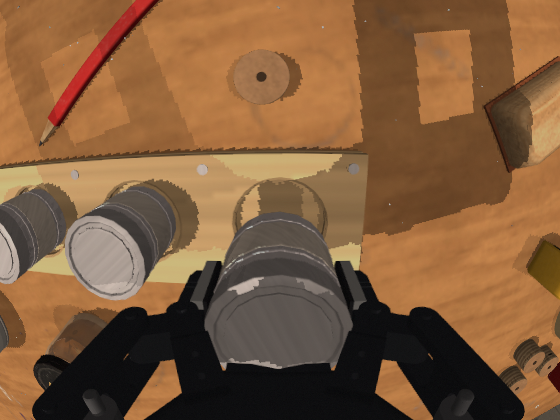

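The left tin hangs clear of its well, at (218,185) in the scene crop, and the other two are seated. The force is about −6.0 N, so roughly 0.6 kg. Lowering it back gently.

```bash
python3 -m creep '[{"tx":0,"ty":0,"tz":0.005,"spin":0,"hand":0.2},{"tx":0,"ty":0,"tz":0.015,"spin":0,"hand":0.2},{"tx":0,"ty":0,"tz":0.027,"spin":0,"hand":0.2},{"tx":0,"ty":0,"tz":0.037,"spin":0,"hand":0.2},{"tx":0,"ty":0,"tz":0.045,"spin":0,"hand":0.2},{"tx":0,"ty":0,"tz":0.05,"spin":0,"hand":0.2},{"tx":0,"ty":0,"tz":0.055,"spin":0,"hand":0.2},{"tx":0,"ty":0,"tz":0.058,"spin":0,"hand":0.2},{"tx":0,"ty":0,"tz":0.06,"spin":0,"hand":0.2},{"tx":0,"ty":0,"tz":0.06,"spin":0,"hand":0.2}]'
python3 -c "
from h import *
go(*W['l'],27)"
```

```text
time: 6.85
eef_pos: [519.7, 102.8, 28.1]
tcp_rot: [0.118, 0.993, -0.0, 0.0]
wrist_force: [-3.1, -0.5, -0.0]
width: 55.1
t 6.85 pos [519.7 102.8  28.1] F [-3.14 -0.48 -0.02] w 55.1 tilt 0.02
shift [-0.0007 -0.      0.0011] spin 0.0003
```

The force is back to about 0 and the height matches the grasp, so the tin is seated. I'll release it, then rise.

```bash
python3 -m creep '[{"tx":0,"ty":0,"tz":0,"spin":0,"hand":0.65},{"tx":0,"ty":0,"tz":0,"spin":0,"hand":0.75},{"tx":0,"ty":0,"tz":0,"spin":0,"hand":0.9},{"tx":0,"ty":0,"tz":0,"spin":0,"hand":1},{"tx":0,"ty":0,"tz":0,"spin":0,"hand":1},{"tx":0,"ty":0,"tz":0,"spin":0,"hand":1},{"tx":0,"ty":0,"tz":-0.01,"spin":0,"hand":1},{"tx":0,"ty":0,"tz":-0.035,"spin":0,"hand":1},{"tx":0,"ty":0,"tz":-0.065,"spin":0,"hand":1},{"tx":0,"ty":0,"tz":-0.085,"spin":0,"hand":1}]'
python3 -c "
from h import *
from station import viewer
c=viewer.capture('scene');cv2.imwrite('pics/s5.png',cv2.resize(c['img'][120:320,180:400],None,fx=3,fy=3))
go(*W['m'],112)"
```

```text
time: 8.1
eef_pos: [520.4, 102.9, 114.6]
tcp_rot: [0.118, 0.993, 0.0, 0.001]
wrist_force: [0.1, -0.2, -0.2]
width: 85.3
t 8.15 pos [522.3 103.  117.1] F [1.17 0.87 2.72] w 85.3 tilt 0.42
shift [ 0.0019 -0.1058  0.0049] spin 0.0004
```

View pics/s5.png

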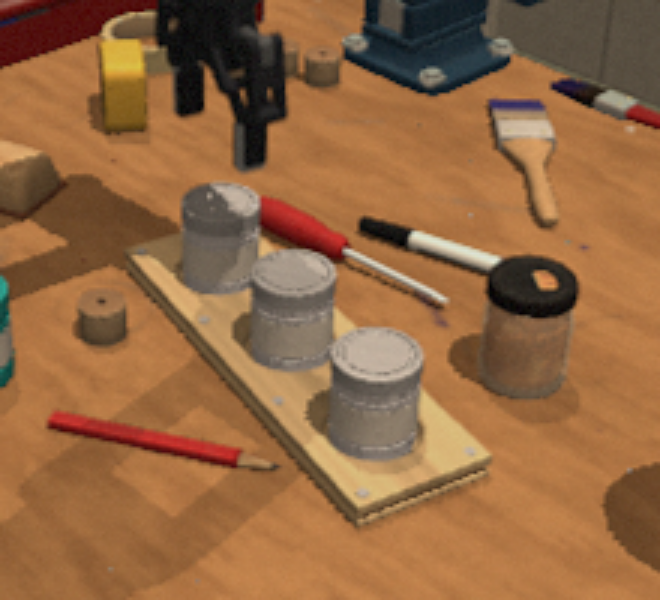

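The left tin is back upright at (220,240), in its well, and the fingers are clear. Next, the middle tin, 105 mm along tool −y.

```bash
python3 -m creep '[{"tx":0,"ty":-0.02,"tz":0,"spin":0,"hand":1},{"tx":0,"ty":-0.05,"tz":0,"spin":0,"hand":1},{"tx":0,"ty":-0.08,"tz":0,"spin":0,"hand":1},{"tx":0,"ty":-0.1,"tz":0,"spin":0,"hand":1},{"tx":0,"ty":-0.105,"tz":0,"spin":0,"hand":1},{"tx":0,"ty":-0.105,"tz":0,"spin":0,"hand":1},{"tx":0,"ty":-0.105,"tz":0.01,"spin":0,"hand":1},{"tx":0,"ty":-0.105,"tz":0.03,"spin":0,"hand":1},{"tx":0,"ty":-0.105,"tz":0.05,"spin":0,"hand":1},{"tx":0,"ty":-0.105,"tz":0.06,"spin":0,"hand":1}]'
python3 -c "
from h import *
from station import viewer
c=viewer.capture('scene')
c=viewer.capture('wrist');cv2.imwrite('pics/w5.png',c['img'])
go(*W['m'],27)"
```

```text
time: 9.4
eef_pos: [493.6, 1.7, 50.5]
tcp_rot: [0.118, 0.993, 0.0, -0.001]
wrist_force: [-0.1, 0.3, 0.0]
width: 85.7
t 9.5 pos [493.5   1.5  50.7] F [-0.07  0.59 -0.08] w 85.6 tilt 0.19
shift [-0.0024 -0.0003  0.0237] spin 0.0011
```

View pics/w5.png

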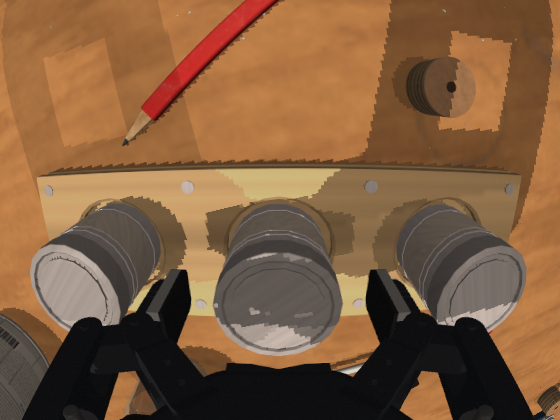

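The middle tin sits centred at (278,275) between the fingers, and both neighbours are clear. Lowering the last 23 mm and closing.

```bash
python3 -m creep '[{"tx":-0.002,"ty":0,"tz":0.01,"spin":0,"hand":1},{"tx":-0.002,"ty":0,"tz":0.018,"spin":0,"hand":1},{"tx":-0.002,"ty":0,"tz":0.023,"spin":0,"hand":1},{"tx":-0.002,"ty":0,"tz":0.023,"spin":0,"hand":0.7},{"tx":-0.002,"ty":0,"tz":0.023,"spin":0,"hand":0.5},{"tx":-0.002,"ty":0,"tz":0.023,"spin":0,"hand":0.3},{"tx":-0.002,"ty":0,"tz":0.023,"spin":0,"hand":0.2},{"tx":-0.002,"ty":0,"tz":0.023,"spin":0,"hand":0.2},{"tx":-0.002,"ty":0,"tz":0.023,"spin":0,"hand":0.2},{"tx":-0.002,"ty":0,"tz":0.023,"spin":0,"hand":0.2}]' 60
python3 -c "
from h import *
go(*W['m'],27)"
```

```text
time: 10.75
eef_pos: [497.3, 0.2, 29.7]
tcp_rot: [0.118, 0.993, -0.0, 0.001]
wrist_force: [1.2, 0.5, 3.4]
width: 54.9
t 10.75 pos [4.973e+02 2.000e-01 2.970e+01] F [1.19 0.54 3.39] w 54.9 tilt 0.06
shift [0.0016 0.     0.0027] spin 0.0002
```

```bash
python3 -m creep '[{"tx":0,"ty":0,"tz":-0.005,"spin":0,"hand":0.2},{"tx":0,"ty":0,"tz":-0.015,"spin":0,"hand":0.2},{"tx":0,"ty":0,"tz":-0.03,"spin":0,"hand":0.2},{"tx":0,"ty":0,"tz":-0.045,"spin":0,"hand":0.2},{"tx":0,"ty":0,"tz":-0.055,"spin":0,"hand":0.2},{"tx":0,"ty":0,"tz":-0.06,"spin":0,"hand":0.2},{"tx":0,"ty":0,"tz":-0.06,"spin":0,"hand":0.2},{"tx":0,"ty":0,"tz":-0.06,"spin":0,"hand":0.2},{"tx":0,"ty":0,"tz":-0.06,"spin":0,"hand":0.2},{"tx":0,"ty":0,"tz":-0.06,"spin":0,"hand":0.2}]'
python3 -c "
from h import *
from station import viewer,observe
for i in range(3):
  c=viewer.capture('scene');s=observe();print(s['wrist_force'],s['joint_torque'][1:3])
cv2.imwrite('pics/s6.png',cv2.resize(c['img'][120:320,180:400],None,fx=3,fy=3))
go(*W['m'],27)"
```

```text
time: 12.0
eef_pos: [496.5, 0.3, 88.8]
tcp_rot: [0.118, 0.993, 0.0, -0.0]
wrist_force: [0.4, 0.5, -3.1]
width: 55.0
[ 0.22877158  0.42675144 -3.18790739] [-35.16399264 -25.4413712 ]
[-0.27365072 -0.18460995 -2.82112313] [-35.15227318 -25.44317544]
[-0.32487336 -0.0698465  -3.77522132] [-35.14657617 -25.4485631 ]
t 12.15 pos [4.967e+02 3.000e-01 8.910e+01] F [-0.32 -0.07 -3.78] w 54.8 tilt 0.02
shift [0.001  0.     0.0621] spin 0.0002
```

View pics/s6.png

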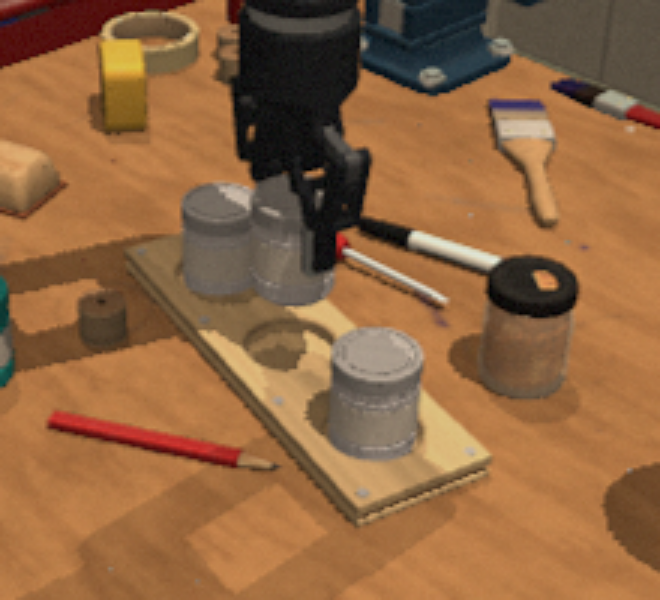

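The middle tin hangs clear over its well, at (290,345) in the crop, and weighs about 3.2 N (0.32 kg). The neighbours are seated. Lowering it.

```bash
python3 -m creep '[{"tx":0,"ty":0,"tz":0.005,"spin":0,"hand":0.2},{"tx":0,"ty":0,"tz":0.015,"spin":0,"hand":0.2},{"tx":0,"ty":0,"tz":0.027,"spin":0,"hand":0.2},{"tx":0,"ty":0,"tz":0.037,"spin":0,"hand":0.2},{"tx":0,"ty":0,"tz":0.045,"spin":0,"hand":0.2},{"tx":0,"ty":0,"tz":0.05,"spin":0,"hand":0.2},{"tx":0,"ty":0,"tz":0.055,"spin":0,"hand":0.2},{"tx":0,"ty":0,"tz":0.058,"spin":0,"hand":0.2},{"tx":0,"ty":0,"tz":0.06,"spin":0,"hand":0.2},{"tx":0,"ty":0,"tz":0.06,"spin":0,"hand":0.2}]'
python3 -c "
from h import *
go(*W['m'],27)"
```

```text
time: 13.4
eef_pos: [497.1, 0.2, 29.7]
tcp_rot: [0.118, 0.993, -0.0, 0.0]
wrist_force: [-1.0, -0.4, 0.4]
width: 54.7
t 13.4 pos [4.971e+02 2.000e-01 2.970e+01] F [-0.95 -0.38  0.37] w 54.7 tilt 0.03
shift [0.0014 0.     0.0027] spin 0.0002
```

```bash
python3 -m creep '[{"tx":0,"ty":0,"tz":0,"spin":0,"hand":0.65},{"tx":0,"ty":0,"tz":0,"spin":0,"hand":0.75},{"tx":0,"ty":0,"tz":0,"spin":0,"hand":0.9},{"tx":0,"ty":0,"tz":0,"spin":0,"hand":1},{"tx":0,"ty":0,"tz":0,"spin":0,"hand":1},{"tx":0,"ty":0,"tz":0,"spin":0,"hand":1},{"tx":0,"ty":0,"tz":-0.01,"spin":0,"hand":1},{"tx":0,"ty":0,"tz":-0.035,"spin":0,"hand":1},{"tx":0,"ty":0,"tz":-0.065,"spin":0,"hand":1},{"tx":0,"ty":0,"tz":-0.085,"spin":0,"hand":1}]'
python3 -c "
from h import *
from station import viewer
c=viewer.capture('scene');cv2.imwrite('pics/s7.png',cv2.resize(c['img'][120:320,180:400],None,fx=3,fy=3))
go(*W['r'],112)"
```

```text
time: 14.65
eef_pos: [497.7, 0.1, 116.5]
tcp_rot: [0.118, 0.993, -0.0, 0.001]
wrist_force: [-0.9, 0.4, 0.5]
width: 85.8
t 14.7 pos [ 4.996e+02 -1.000e-01  1.190e+02] F [ 1.35 -0.07  1.53] w 85.6 tilt 0.42
shift [ 0.004  -0.1052  0.0069] spin 0.0004
```

View pics/s7.png

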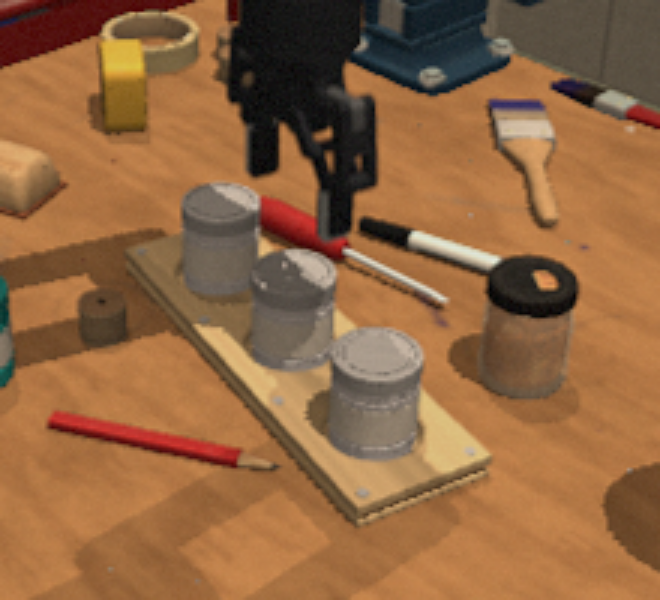

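The middle tin is back upright at (292,310), and the hand is above it and clear. Next, the right tin.

```bash
python3 -m creep '[{"tx":0,"ty":-0.02,"tz":0,"spin":0,"hand":1},{"tx":0.001,"ty":-0.05,"tz":0,"spin":0,"hand":1},{"tx":0.001,"ty":-0.08,"tz":0,"spin":0,"hand":1},{"tx":0.001,"ty":-0.1,"tz":0,"spin":0,"hand":1},{"tx":0.001,"ty":-0.105,"tz":0,"spin":0,"hand":1},{"tx":0.001,"ty":-0.105,"tz":0,"spin":0,"hand":1},{"tx":0.001,"ty":-0.105,"tz":0.01,"spin":0,"hand":1},{"tx":0.001,"ty":-0.105,"tz":0.03,"spin":0,"hand":1},{"tx":0.001,"ty":-0.105,"tz":0.05,"spin":0,"hand":1},{"tx":0.001,"ty":-0.105,"tz":0.06,"spin":0,"hand":1}]'
python3 -c "
from h import *
from station import viewer
c=viewer.capture('scene')
c=viewer.capture('wrist');cv2.imwrite('pics/w7.png',c['img'])
go(*W['r'],28)"
```

```text
time: 15.95
eef_pos: [470.1, -100.3, 52.5]
tcp_rot: [0.118, 0.993, 0.0, -0.001]
wrist_force: [-0.1, -0.6, 0.1]
width: 85.3
t 16.05 pos [ 470.  -100.5   52.8] F [ 0.16  0.63 -0.84] w 85.5 tilt 0.19
shift [-0.0013 -0.0007  0.0248] spin 0.001
```

View pics/w7.png

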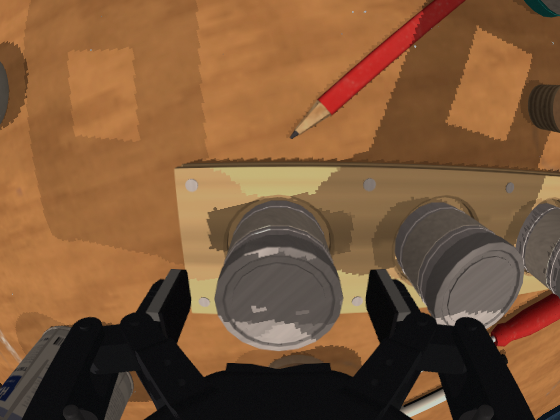

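The right tin is centred at (279,275) between the fingers, with the middle tin clear.

```bash
python3 -m creep '[{"tx":0,"ty":0,"tz":0.01,"spin":0,"hand":1},{"tx":0,"ty":0,"tz":0.018,"spin":0,"hand":1},{"tx":0,"ty":0,"tz":0.025,"spin":0,"hand":1},{"tx":0,"ty":0,"tz":0.025,"spin":0,"hand":0.7},{"tx":0,"ty":0,"tz":0.025,"spin":0,"hand":0.5},{"tx":0,"ty":0,"tz":0.025,"spin":0,"hand":0.3},{"tx":0,"ty":0,"tz":0.025,"spin":0,"hand":0.2},{"tx":0,"ty":0,"tz":0.025,"spin":0,"hand":0.2},{"tx":0,"ty":0,"tz":0.025,"spin":0,"hand":0.2},{"tx":0,"ty":0,"tz":0.025,"spin":0,"hand":0.2}]' 60
python3 -c "
from h import *
go(*W['r'],28)"
```

```text
time: 17.3
eef_pos: [471.6, -101.7, 29.6]
tcp_rot: [0.118, 0.993, -0.0, 0.0]
wrist_force: [-0.2, -0.5, 1.6]
width: 54.6
t 17.3 pos [ 471.6 -101.7   29.6] F [-0.19 -0.49  1.6 ] w 54.6 tilt 0.06
shift [0.0006 0.0001 0.0016] spin 0.0002
```

```bash
python3 -m creep '[{"tx":0,"ty":0,"tz":-0.005,"spin":0,"hand":0.2},{"tx":0,"ty":0,"tz":-0.015,"spin":0,"hand":0.2},{"tx":0,"ty":0,"tz":-0.03,"spin":0,"hand":0.2},{"tx":0,"ty":0,"tz":-0.045,"spin":0,"hand":0.2},{"tx":0,"ty":0,"tz":-0.055,"spin":0,"hand":0.2},{"tx":0,"ty":0,"tz":-0.06,"spin":0,"hand":0.2},{"tx":0,"ty":0,"tz":-0.06,"spin":0,"hand":0.2},{"tx":0,"ty":0,"tz":-0.06,"spin":0,"hand":0.2},{"tx":0,"ty":0,"tz":-0.06,"spin":0,"hand":0.2},{"tx":0,"ty":0,"tz":-0.06,"spin":0,"hand":0.2}]'
python3 -c "
from h import *
from station import viewer,observe
for i in range(3):
  c=viewer.capture('scene');s=observe();print(s['wrist_force'],s['joint_torque'][1:3])
cv2.imwrite('pics/s8.png',cv2.resize(c['img'][120:320,180:400],None,fx=3,fy=3))
go(*W['r'],27)"
```

```text
time: 18.55
eef_pos: [470.9, -101.4, 88.9]
tcp_rot: [0.118, 0.993, 0.0, -0.0]
wrist_force: [0.6, 0.1, -3.0]
width: 54.8
[-0.43293528 -0.81444133 -3.14656674] [-33.42969418 -25.05993783]
[-0.0070485  -0.17970356 -2.34046186] [-33.41779947 -25.06174207]
[ 0.22033361  0.2341942  -2.90412029] [-33.41247797 -25.06671846]
t 18.7 pos [ 471.1 -101.5   89.1] F [ 0.22  0.23 -2.9 ] w 54.9 tilt 0.02
shift [0.     0.     0.0621] spin 0.0002
```

View pics/s8.png

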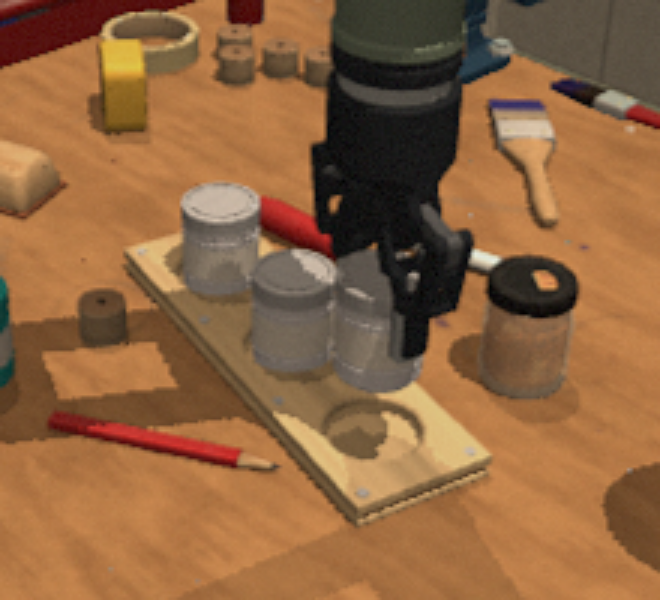

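The right tin hangs clear above its well at (375,430) and weighs about 2.9 N. The left tin at about 6.0 N is clearly the heaviest, against 3.2 N and 2.9 N. I'll set the right tin back, then return to the left one.

```bash
python3 -m creep '[{"tx":0,"ty":0,"tz":0.005,"spin":0,"hand":0.2},{"tx":0,"ty":0,"tz":0.015,"spin":0,"hand":0.2},{"tx":0,"ty":0,"tz":0.027,"spin":0,"hand":0.2},{"tx":0,"ty":0,"tz":0.037,"spin":0,"hand":0.2},{"tx":0,"ty":0,"tz":0.045,"spin":0,"hand":0.2},{"tx":0,"ty":0,"tz":0.05,"spin":0,"hand":0.2},{"tx":0,"ty":0,"tz":0.055,"spin":0,"hand":0.2},{"tx":0,"ty":0,"tz":0.058,"spin":0,"hand":0.2},{"tx":0,"ty":0,"tz":0.06,"spin":0,"hand":0.2},{"tx":0,"ty":0,"tz":0.06,"spin":0,"hand":0.2}]'
python3 -c "
from h import *
go(*W['r'],27)"
```

```text
time: 19.95
eef_pos: [471.5, -101.6, 29.6]
tcp_rot: [0.118, 0.993, -0.0, 0.0]
wrist_force: [-0.7, 0.3, -0.3]
width: 54.8
t 19.95 pos [ 471.5 -101.6   29.6] F [-0.73  0.26 -0.31] w 54.8 tilt 0.03
shift [0.0005 0.0001 0.0026] spin 0.0002
```

```bash
python3 -m creep '[{"tx":0,"ty":0,"tz":0,"spin":0,"hand":0.65},{"tx":0,"ty":0,"tz":0,"spin":0,"hand":0.75},{"tx":0,"ty":0,"tz":0,"spin":0,"hand":0.9},{"tx":0,"ty":0,"tz":0,"spin":0,"hand":1},{"tx":0,"ty":0,"tz":0,"spin":0,"hand":1},{"tx":0,"ty":0,"tz":0,"spin":0,"hand":1},{"tx":0,"ty":0,"tz":-0.01,"spin":0,"hand":1},{"tx":0,"ty":0,"tz":-0.035,"spin":0,"hand":1},{"tx":0,"ty":0,"tz":-0.065,"spin":0,"hand":1},{"tx":0,"ty":0,"tz":-0.085,"spin":0,"hand":1}]'
python3 -c "
from h import *
from station import viewer
c=viewer.capture('scene');cv2.imwrite('pics/s9.png',cv2.resize(c['img'][120:320,180:400],None,fx=3,fy=3))
c=viewer.capture('scene');c=viewer.capture('scene')
go(*W['l'],112)"
```

```text
time: 21.2
eef_pos: [472.0, -101.9, 116.5]
tcp_rot: [0.118, 0.993, -0.0, 0.001]
wrist_force: [0.4, -0.1, -0.2]
width: 85.5
t 21.35 pos [ 472.4 -102.   115.9] F [-0.05  0.06  0.52] w 85.3 tilt 0.22
shift [0.0014 0.2102 0.0038] spin 0.0002
```

View pics/s9.png

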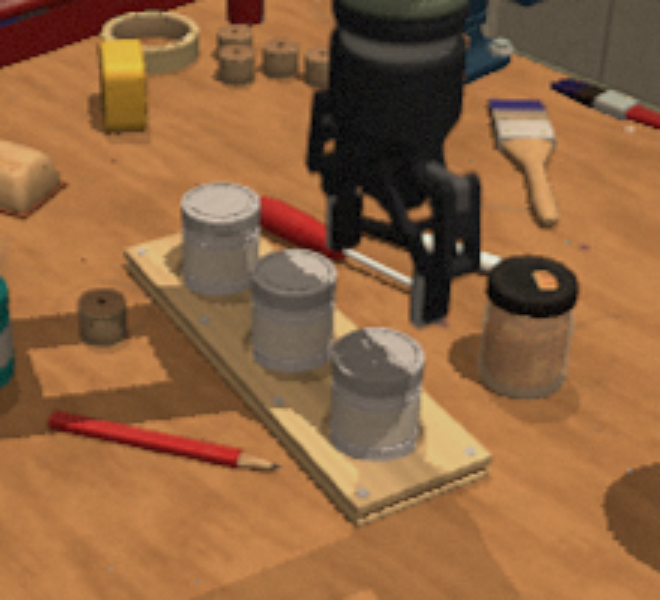

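The right tin stands upright in its well at (377,390). Going back along +y to the left tin.

```bash
python3 -m creep '[{"tx":0,"ty":0.02,"tz":0,"spin":0,"hand":1},{"tx":0,"ty":0.055,"tz":0,"spin":0,"hand":1},{"tx":0,"ty":0.095,"tz":0,"spin":0,"hand":1},{"tx":0,"ty":0.135,"tz":0,"spin":0,"hand":1},{"tx":0,"ty":0.17,"tz":0,"spin":0,"hand":1},{"tx":0,"ty":0.195,"tz":0,"spin":0,"hand":1},{"tx":0,"ty":0.21,"tz":0,"spin":0,"hand":1},{"tx":0,"ty":0.21,"tz":0,"spin":0,"hand":1},{"tx":0,"ty":0.21,"tz":0.015,"spin":0,"hand":1},{"tx":0,"ty":0.21,"tz":0.03,"spin":0,"hand":1}]'
python3 -c "
from h import *
from station import viewer
c=viewer.capture('scene');c=viewer.capture('scene')
c=viewer.capture('wrist');cv2.imwrite('pics/w9.png',c['img'])
go(*W['l'],28)"
```

```text
time: 22.6
eef_pos: [519.9, 101.7, 83.0]
tcp_rot: [0.119, 0.993, -0.0, -0.0]
wrist_force: [-0.2, -1.0, 0.7]
width: 85.3
t 22.75 pos [518.7 101.9  82.3] F [-1.16  0.45 -0.19] w 85.3 tilt 0.24
shift [-0.0016  0.0012  0.0543] spin -0.0008
```

View pics/w9.png

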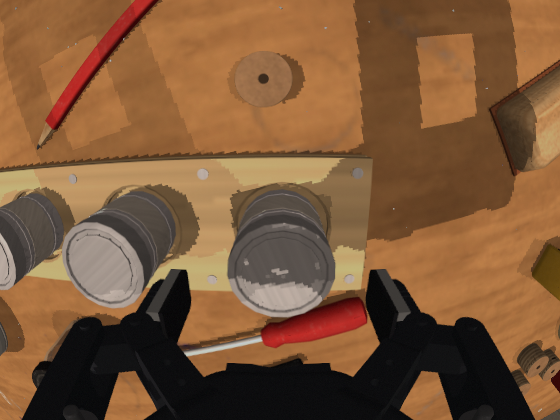

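The left tin is centred at (282,250) between the fingers. Descending 54 mm and gripping.

```bash
python3 -m creep '[{"tx":0,"ty":0.001,"tz":0.015,"spin":0,"hand":1},{"tx":0,"ty":0.001,"tz":0.032,"spin":0,"hand":1},{"tx":0,"ty":0.001,"tz":0.046,"spin":0,"hand":1},{"tx":0,"ty":0.001,"tz":0.053,"spin":0,"hand":1},{"tx":0,"ty":0.001,"tz":0.053,"spin":0,"hand":0.8},{"tx":0,"ty":0.001,"tz":0.053,"spin":0,"hand":0.6},{"tx":0,"ty":0.001,"tz":0.053,"spin":0,"hand":0.4},{"tx":0,"ty":0.001,"tz":0.053,"spin":0,"hand":0.2},{"tx":0,"ty":0.001,"tz":0.053,"spin":0,"hand":0.2},{"tx":0,"ty":0.001,"tz":0.053,"spin":0,"hand":0.2}]' 70
python3 -c "
from h import *
go(*W['l'],28)"
```

```text
time: 24.0
eef_pos: [521.4, 103.5, 31.9]
tcp_rot: [0.118, 0.993, 0.0, 0.001]
wrist_force: [0.9, -1.4, 2.8]
width: 54.8
t 24.0 pos [521.4 103.5  31.9] F [ 0.94 -1.36  2.84] w 54.8 tilt 0.09
shift [ 0.0008 -0.0011  0.0039] spin 0.0003
```

The grip is at z ≈ 51, within the permitted band. Lifting 175 mm.

```bash
python3 -m creep '[{"tx":0,"ty":0,"tz":-0.005,"spin":0,"hand":0.2},{"tx":0,"ty":0,"tz":-0.02,"spin":0,"hand":0.2},{"tx":0,"ty":0,"tz":-0.04,"spin":0,"hand":0.2},{"tx":0,"ty":0,"tz":-0.065,"spin":0,"hand":0.2},{"tx":0,"ty":0,"tz":-0.09,"spin":0,"hand":0.2},{"tx":0,"ty":0,"tz":-0.115,"spin":0,"hand":0.2},{"tx":0,"ty":0,"tz":-0.14,"spin":0,"hand":0.2},{"tx":0,"ty":0,"tz":-0.16,"spin":0,"hand":0.2},{"tx":0,"ty":0,"tz":-0.17,"spin":0,"hand":0.2},{"tx":0,"ty":0,"tz":-0.175,"spin":0,"hand":0.2}]'
python3 -m creep '[{"tx":0,"ty":0,"tz":0,"spin":0,"hand":0.2},{"tx":0,"ty":0,"tz":0,"spin":0,"hand":0.2},{"tx":0,"ty":0,"tz":0,"spin":0,"hand":0.2},{"tx":0,"ty":0,"tz":0,"spin":0,"hand":0.2},{"tx":0,"ty":0,"tz":0,"spin":0,"hand":0.2},{"tx":0,"ty":0,"tz":0,"spin":0,"hand":0.2},{"tx":0,"ty":0,"tz":0,"spin":0,"hand":0.2},{"tx":0,"ty":0,"tz":0,"spin":0,"hand":0.2},{"tx":0,"ty":0,"tz":0,"spin":0,"hand":0.2},{"tx":0,"ty":0,"tz":0,"spin":0,"hand":0.2}]'
python3 -c "
from h import *
from station import viewer,observe
for i in range(3):
  c=viewer.capture('scene');s=observe();print(s['wrist_force'])
cv2.imwrite('pics/s10.png',c['img'])
c=viewer.capture('top');cv2.imwrite('pics/t10.png',c['img'])
go(*W['l'],28)"
```

```text
time: 25.25
eef_pos: [520.2, 103.6, 206.4]
tcp_rot: [0.118, 0.993, -0.0, -0.0]
wrist_force: [0.0, -0.1, -5.9]
width: 54.9
time: 26.5
eef_pos: [520.7, 103.6, 206.3]
tcp_rot: [0.118, 0.993, 0.0, 0.0]
wrist_force: [-0.5, -0.2, -7.4]
width: 54.3
[ 0.39474897 -0.17921787 -6.05540286]
[-0.05991052 -0.44751629 -5.40788389]
[-0.28732374 -0.33921165 -6.3641637 ]
t 26.7 pos [520.7 103.6 206.3] F [-0.02 -0.28 -6.83] w 54.6 tilt 0.0
shift [ 1.000e-04 -1.000e-03  1.783e-01] spin 0.0002
```

View pics/s10.png

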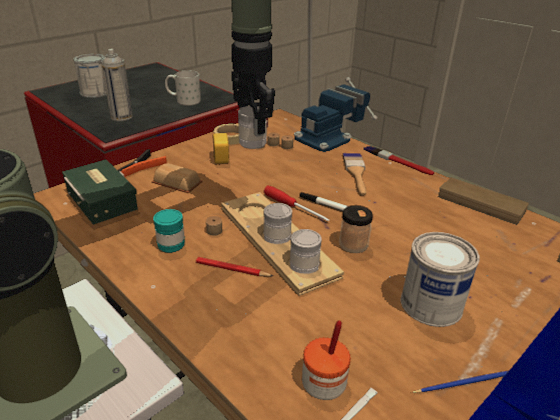

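View pics/t10.png

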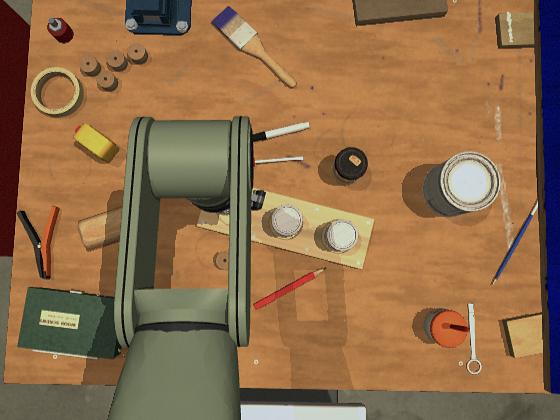

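The left tin is held upright at (253,127) in the scene view. Its centre is about 215 mm up, so its foot is about 179 mm above the bench. The other two stand in their wells at (278,222) and (306,250), and nothing round the rack has shifted.

```bash
python3 -c "
from station import hand_in;print(hand_in())"
```

```text
the job is handed in; nothing more can be done
None
```

I lifted the left, middle and right tins in that order and set each one back in its own well. The left tin is the heaviest, so I picked it up again and handed in while holding it.

- **Weights:** the wrist force read about 6.0 N for the left tin, 3.2 N for the middle and 2.9 N for the right. On the second lift the left tin read 5.4–7.4 N.
- **Final hold:** the tool was vertical and steady for the last second before hand-in. From the grip height I work out the tin's foot at about 179 mm above the bench.
- **Other tins and loose items:** the last pictures show the middle and right tins upright in their wells, judged by eye. The pencil, jar and marker look unmoved. The arm partly hid the plug and screwdriver from above, but both looked in place in the scene view.
- **What disagreed or failed:**
  - One move was refused because its rows lacked some fields; nothing moved and I resent it in full.
  - The two cameras disagreed by up to 3 mm on the tins' positions, so I used values close to the average of the two.
  - The gripper width read about 54.8 mm on the 56 mm tins, but none slipped.

The job took about 27 s of the 69 s allowed. The hand-in gave no verdict.

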